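# Brush out the sample mill and latch its lid

## Task

Clean down the open sample mill for the next test: take the brush from its stand and gently stroke it up and down inside the grinding chamber three times, each time right down to the blades and back up to the rim. Hang the brush back upright in the fork of its stand, lower the clear lid until it is fully shut, and then turn the latch by its black knob until its nose lies square over the lid. Leave the jar, the beaker and the dish where they stand.

Things in the scene. Friction and masses are not known exactly. Their poses are not given: they have to be found in the camera images.
- mill: Dark red bench mill, fixed. Origin on the bench below the grinding chamber's axis; x points to the red motor housing behind (x 78 to 214 mm, 180 wide, 122 high), z up. Chamber: upright steel cup, 72 mm inside diameter, rim 130 mm above the bench, floor 90 mm below the rim with a blade hub 10 mm high, 18 across. Rim flange 100 mm across. The latch bracket in front reaches x = -88 mm.
- mill_mouth (a point): Centre of the chamber mouth, at the rim, 130 mm above the bench; axes as the mill's.
- lid_hinge (a point): Middle of the lid's hinge line, at x = 66, y = 0, z = 136 mm in the mill's frame; the hinge runs along the mill's y.
- lid (a joint): Opening angle of the lid (rad): 0 = fully shut (stop), 2.0 = open stop, leaning back over the housing; starts at 1.7 to 1.95. Stiff friction hinge: the lid stays at any angle; about 2 to 4 N at its front edge moves it.
- lid_edge (a point): Middle of the lid's front edge, mid-thickness, 121 mm from the hinge line. Clear plate 112 mm wide, 8 mm thick (9 mm aluminium strip along the front edge), its middle plane through the hinge line. Its upper face looks up when shut and to the mill's +x when upright; a flat white plug, 7 mm high, at its middle.
- latch (a joint): Angle of the swing latch about its upright pivot (rad): 0 = secured, nose square over the lid's front edge, against a stop. Grows anticlockwise seen from above; starts open at 1.35 to 1.7 with the nose towards the mill's +y, tail and knob towards its -y; stop at 1.75. Stays where left; about 2 N at the knob turns it. The nose cannot pass over the edge of a lid that is not down.
- latch_pivot (a point): Latch pivot, on the latch bar's mid-thickness, x = -72, y = 0, z = 149 mm in the mill's frame. Steel bar 16 mm wide, 7 mm thick; nose reaches 34 mm one way, tail 50 mm the other; the pivot cap stands 4 mm above the bar.
- latch_knob (a point): Centre of the top of the black knob on the latch's tail: upright cylinder 20 mm across, 32 mm high (bench height 152.5 to 184.5 mm), its axis 42 mm from the pivot.
- brush: Long brush, 200 mm, 0.12 kg, hanging upright at the start. Origin at the lower end of the bristles, z along the handle. Off-white bristle head 75 mm high, 71 across (bristles give way freely; stiff core 40 mm across); steel stem 10 mm across; round blue collar 40 mm across, 115 to 121 mm up; blue square handle 22 x 22 mm, faces along the brush's x and y, 121 to 200 mm up.
- brush_collar (a point): Centre of the underside of the brush's collar, 115 mm above the brush's lower end.
- stand: Steel brush stand, fixed. Origin on the bench below the brush's axis. Base plate 130 x 100 x 8 mm, column at x 50 to 62 mm, on it a level fork plate 6 mm thick, 80 wide, x -30 to 62 mm, top 135 mm up. Its slot, 22 mm wide, runs along x from -30 (open end) to 13 mm: the brush's stem passes through it, the collar rests on the plate. Lift the brush a little, then slide it out along -x.
- stand_fork (a point): Where the centre of the underside of the collar belongs: on the fork plate's top, 135 mm above the bench; axes as the stand's.
- jar: Bystander: closed glass sample jar with white cap, 72 mm across, 115 mm high. Origin under its base.
- beaker: Bystander: dark blue plastic beaker, 84 mm across, 100 mm high. Origin under its base.
- dish: Bystander: aluminium moisture dish with lid, 80 mm across, 27 mm high. Origin under its base.
Things that resemble listed ones, but are neither listed nor needed, are in the scene too. Of the things like the brush, leave any that is red; of the rest the larger one is meant.

How it is judged:
On the way, in this order (a step that is already met when the one before it is completed fails the run):
1. first stroke down: the brush's lower end over 62 mm below the rim, inside the chamber (horizontal distance between brush and mill_mouth below 0.03 m and z of brush in the frame of mill_mouth below -0.062 m and angle between brush's own z axis and vertical below 0.25 rad).
2. first stroke up: the brush's lower end less than 30 mm below the rim, over the chamber (horizontal distance between brush and mill_mouth below 0.03 m and z of brush in the frame of mill_mouth above -0.03 m).
3. second stroke down: the brush's lower end over 62 mm below the rim, inside the chamber (all of step 1).
4. second stroke up: the brush's lower end less than 30 mm below the rim, over the chamber (all of step 2).
5. third stroke down: the brush's lower end over 62 mm below the rim, inside the chamber (all of step 3).
6. third stroke up: the brush's lower end less than 30 mm below the rim, over the chamber (all of step 4).
7. lid fully shut (under 0.04 rad) (value of joint lid below 0.04 rad), for 0.2 s.
8. then the latch turned over the lid (under 0.2 rad) (value of joint latch below 0.2 rad and value of joint lid below 0.04 rad), for 0.2 s.
At the end, for the whole second after the job is handed in: The brush hangs upright and at rest in the fork of its stand (collar on the plate, within 18 mm of its place across, tilt under 0.12 rad), the lid is shut (under 0.04 rad) and the latch is over it (under 0.2 rad) (all of step 8 and horizontal distance between brush_collar and stand_fork below 0.018 m and z of brush_collar in the frame of stand_fork between -0.006 and 0.006 m and angle between brush's own z axis and vertical below 0.12 rad and linear speed of brush below 0.03 m/s); the robot touches nothing.
It fails at once if the brush is rammed into the mill (over 40 N) (contact force between brush and mill above 40 N).
It fails at once if the jar is moved over 25 mm or tipped (distance of jar from where it was at the start of the episode above 0.025 m or angle between jar's own z axis and vertical above 0.4 rad).
It fails at once if the beaker is moved over 25 mm or tipped (distance of beaker from where it was at the start of the episode above 0.025 m or angle between beaker's own z axis and vertical above 0.4 rad).
It fails at once if the dish is moved over 25 mm or tipped (distance of dish from where it was at the start of the episode above 0.025 m or angle between dish's own z axis and vertical above 0.4 rad).
It also fails if it takes over 72 s, if anything falls off the work surface, if the arm or the gripper's body presses on something with over 40 N, if the wrist force passes 120 N, or if a joint passes its speed limit or range.

## Robot

A 6-joint arm with a two-finger parallel gripper is mounted at the origin on the work surface. World frame = base frame: x ahead of the robot, y to its left, z up, the work surface at z = 0. Lengths are in m, angles in rad, forces in N, time in s.
With the tool pointing down it reaches from about 0.35 to 0.875 m from the base axis. Payload 15.5 kg.
Tool frame: the origin (TCP) lies on the centre line of the jaws, within the pads' length; the fingertips stand 17 mm ahead of it and the grasp point (between the pads) lies 2 mm behind it; z points along the fingers, y is the line along which they close (so a half turn about z gives the same grasp; the last joint's range is limited). The gripper opens to 85 mm and grips with 20 to 120 N. Pads are 22 mm wide; open, the fingers measure 114 mm over their backs; the gripper's body (76 mm by 85 mm) begins 54 mm behind the grasp point. The pads swing forward as they close: fully open they stand 13 mm farther back than shut.
Start: joints at [1.212, 0.494, 1.345, -0, 1.302, -0.096], TCP at [0.162, 0.604, 0.221] pointing down, gripper open.
Joint ranges: [-2.91, 2.91], [-0.82, 2.16], [0.22, 2.67], [-1.22, 4.37], [0.12, 2.79], [-3.08, 3.08]. Speed limits (rad/s): [1.89, 1.89, 2.57, 3.01, 3.01, 3.01].

## Interface

Orientations are given as a 3x3 rotation matrix whose columns are the frame's x, y, z axes.
In Python, from rig import * gives the robot as it stands.
- The arm moves only by the shell command python3 -m pendant 'ROWS' [FORCE]. ROWS is JSON, a list of rows, each a list of 3 entries, a list of its own where there are three numbers: the shift along the tool's x, y, z in mm, then the turn, a rotation vector about the tool's x, y, z in rad, then the opening, from 0 (shut) to 1 (fully open). In form: [[[tx, ty, tz], [wx, wy, wz], fingers], ...]. A call has 1 to 5 rows; each row is the pose to reach, as a shift and turn from the pose commanded when the call began, along the tool's axes at that moment; what a row does not reach only later rows make up. A row lasts 1/8 s, in which the tool goes at most 62.5 mm and 10.7 degrees, less where a joint would pass 70% of its speed; a pose out of reach is approached as far as the arm can. A call with a gripper value outside its range is refused whole. The fingers move at their own pace and stop on an object; FORCE is the grip in N (left out, the last holds). Time passes only in rows, so rows that repeat a pose let the fingers close. It gives the time, the measured TCP pose, the force, the opening and the grip force at its end, in the units of the state.
- sense(): the state, without advancing time (a new reading comes with each control period).
- camera(name): name is "scene" or "side" or "wrist"; returns a dict with "color" (384x512x3 uint8, red, green, blue), "camera_matrix" (3x3 intrinsics, pixels), "k1" (the pictures are not rectified: a ray, as slopes to the right and down, at radius r is drawn at 1 + k1 r^2 times it, then the intrinsics apply), "extrinsics" (4x4, takes a point from world to camera coordinates). Camera axes: x right, y down, z forward; pixel columns grow to the right and rows downward; lengths in m; the calibration is good to about 2 mm. A picture is of the moment at which its call begins. There is no depth.
- hand_in(): hands the job in; it is judged then, once.
The state is a dict: "clock": time; "qpos": joint angles; "joint_vel": joint speeds; "tau": joint torques, N m; "ee_pos": TCP position; "tool_rot": TCP orientation; "wrist_force": force on the tool from outside, world axes, zero at the start; "torque": the same for the moment, N m; "finger_gap": opening from 0.0 (shut) to 1.0 (fully open); "grasp_force": force on a finger pad.
Only numpy, scipy, OpenCV 4.12 (cv2) and the standard library are available. Lean on these libraries where they do the work, as an engineer would, in place of code of your own. Each camera call takes 0.05 s, during which the arm holds its last target. There are 200 camera calls.

## Working session

There is one attempt and no reset: what is moved stays moved. The work goes in short steps, Python scripts to look and compute and a shell command to move; the robot and the scene stay as the last step left them, time stands still between calls to the robot, and variables do not carry over. Pictures are saved under pics/ and viewed, at most 10 in all, crops included, and the job is handed in when it is done.

```bash
ls; mkdir -p pics
python3 - <<'E'
from rig import *
import cv2,numpy as np
for n in ("scene","side"):
    c=camera(n); cv2.imwrite(f"pics/{n}0.png",c["color"][:,:,::-1]); print(n,c["camera_matrix"].tolist(),c["k1"],np.round(c["extrinsics"],4).tolist())
a=cv2.imread("pics/scene0.png");b=cv2.imread("pics/side0.png")
s=sense();print(s["ee_pos"],s["tool_rot"],s["wrist_force"],s["clock"])
E
```

```text
pics
scene [[484.9003655639368, 0.0, 258.83001628051414], [0.0, 484.9003655639368, 185.84268740943196], [0.0, 0.0, 1.0]] -0.06854330760492158 [[-0.3963, 0.9181, -0.0077, 0.2455], [0.629, 0.2654, -0.7307, -0.2675], [-0.6688, -0.2944, -0.6826, 1.9198], [0.0, 0.0, 0.0, 1.0]]
side [[392.0625446937737, 0.0, 262.17529733115975], [0.0, 392.0625446937737, 190.06329511091266], [0.0, 0.0, 1.0]] -0.022175875262017423 [[0.8279, -0.5606, -0.0178, -0.4832], [-0.44, -0.6294, -0.6405, 0.3393], [0.3478, 0.5381, -0.7677, 1.0945], [0.0, 0.0, 0.0, 1.0]]
[0.16225153 0.60323729 0.22074619] [[-9.65672544e-01  2.59762213e-01 -3.60330646e-04]
 [ 2.59762450e-01  9.65671996e-01 -1.03199757e-03]
 [ 7.98872414e-05 -1.09017209e-03 -9.99999403e-01]] [-0.09801    -0.53021038 -0.01523988] 0.1
```

View pics/scene0.png

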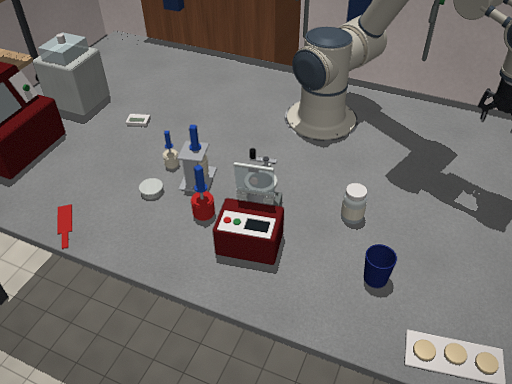

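View pics/side0.png

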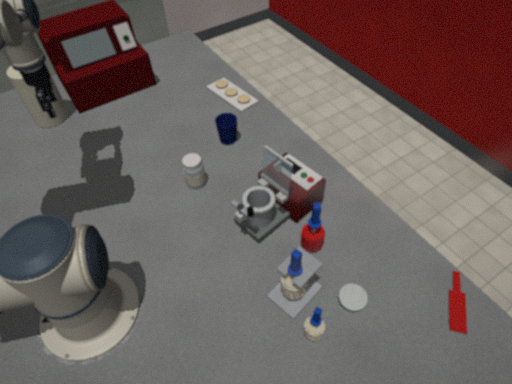

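Candidates for the brush in the scene view are (194,140) in the stand, blue handle; (168,147), small with a blue handle and free-standing; and (200,185), with a red head. The one in the stand at (194,140), side view (296,265), fits: it isn't red and it is the larger of the other two. I'll confirm it in a crop.

Run:
```python
import cv2,numpy as np
a=cv2.imread("pics/scene0.png")[110:270,140:300];b=cv2.imread("pics/side0.png")[140:340,220:380]
a=cv2.resize(a,(400,400),interpolation=2);b=cv2.resize(b,(400,500),interpolation=2)
o=np.zeros((500,800,3),np.uint8);o[:400,:400]=a;o[:,400:]=b
cv2.imwrite("pics/crop1.png",o)
```

```text
(no output)
```

View pics/crop1.png

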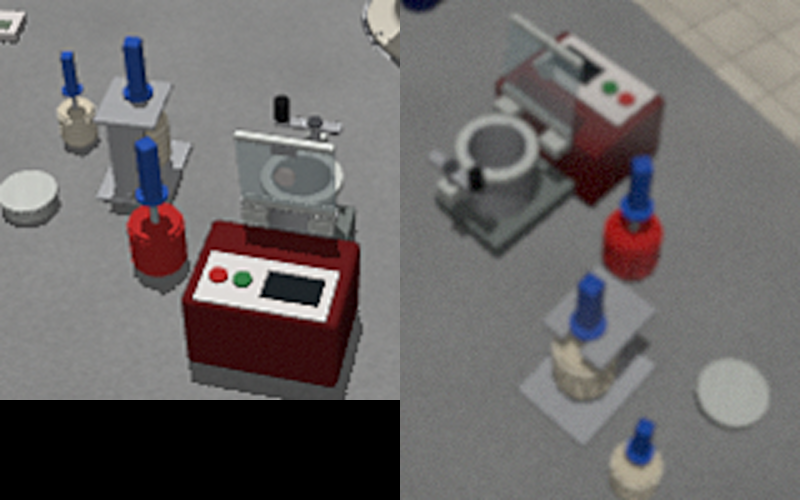

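The brush meant is the one hanging in the stand: crop scene handle top (132,40), collar (138,92); side handle top (590,282), collar (588,330). The lid is open, the knob is at (282,100), and the fork opens towards the robot. Next I'll triangulate.

```bash
cat > h.py <<'E'
import numpy as np, cv2
from rig import *
def ray(c,uv):
    K=c["camera_matrix"]; K=np.array(K); E=np.array(c["extrinsics"])
    d=np.array([(uv[0]-K[0,2])/K[0,0],(uv[1]-K[1,2])/K[1,1]]); s=d.copy()
    for _ in range(20): s=d/(1+c["k1"]*(s@s))
    R=E[:3,:3]; return -R.T@E[:3,3], R.T@np.array([s[0],s[1],1.])
def onz(c,uv,z):
    o,d=ray(c,uv); return o+d*(z-o[2])/d[2]
def tri(c1,u1,c2,u2):
    o1,d1=ray(c1,u1);o2,d2=ray(c2,u2)
    t=np.linalg.lstsq(np.c_[d1,-d2],o2-o1,rcond=None)[0]
    p,q=o1+t[0]*d1,o2+t[1]*d2
    return (p+q)/2,np.linalg.norm(p-q)
def px(c,P):
    E=np.array(c["extrinsics"]);K=np.array(c["camera_matrix"])
    p=E[:3,:3]@np.array(P)+E[:3,3];s=p[:2]/p[2];s=s*(1+c["k1"]*(s@s));return K[:2,:2]@s+K[:2,2]
E
python3 - <<'E'
from h import *
np.set_printoptions(precision=4,suppress=True)
a=camera("scene");b=camera("side")
A=lambda x,y:(140+x/2.5-.3,110+y/2.5-.3)
B=lambda x,y:(220+(x-400)/2.5-.3,140+y/2.5-.3)
for n,p,q in [("handtop",A(132,41),B(590,280)),("collar",A(138,92),B(588,330)),("rim",A(300,178),B(498,148)),("knobtop",A(282,98),B(476,169)),
 ("redtop",A(147,143),B(642,160)),("smalltop",A(68,54),B(644,422)),("stripL",A(236,134),B(583,68)),("stripR",A(335,148),B(513,16))]:
    print(n,*tri(a,p,b,q))
print("rim plane",onz(a,A(300,178),.13),onz(b,B(498,148),.13))
for p in [(110,80),(173,85),(160,122),(97,120)]: print("forkA",onz(a,A(*p),.135))
for p in [(597,272),(655,312),(610,365),(545,318)]: print("forkB",onz(b,B(*p),.135))
for p in [(218,222),(358,240),(337,328),(190,305)]: print("houA",onz(a,A(*p),.122))
for p in [(568,35),(663,97)]: print("houB",onz(b,B(*p),.122))
for n,p,z in [("jar",(356,190),.115),("beaker",(380,254),.1),("dish",(151,186),.027)]: print(n,onz(a,p,z))
E
```

```text
handtop [ 0.5013 -0.2748  0.2216] 0.0010157222593315857
collar [ 0.4971 -0.2804  0.1349] 0.003232588107789016
rim [ 0.5588 -0.0227  0.1269] 0.0007181578638577102
knobtop [ 0.4961 -0.0739  0.188 ] 0.0022973287699121774
redtop [ 0.6469 -0.177   0.2013] 0.0006301716545259384
smalltop [ 0.4771 -0.3955  0.1501] 0.001318739258911355
stripL [ 0.6462 -0.0636  0.2507] 0.00579861928637939
stripR [0.6283 0.0474 0.2534] 0.004667272447571654
rim plane [ 0.5616 -0.0211  0.13  ] [ 0.5576 -0.0251  0.13  ]
forkA [ 0.488  -0.3258  0.135 ]
forkA [ 0.4653 -0.2438  0.135 ]
forkA [ 0.539  -0.2237  0.135 ]
forkA [ 0.5665 -0.2997  0.135 ]
forkB [ 0.548  -0.2318  0.135 ]
forkB [ 0.5682 -0.3049  0.135 ]
forkB [ 0.4925 -0.3257  0.135 ]
forkB [ 0.4695 -0.2451  0.135 ]
houA [ 0.661  -0.0829  0.122 ]
houA [0.6247 0.0788 0.122 ]
houA [0.757  0.1062 0.122 ]
houA [ 0.7893 -0.0541  0.122 ]
houB [0.7447 0.0869 0.122 ]
houB [ 0.7771 -0.0704  0.122 ]
jar [0.4713 0.2546 0.115 ]
beaker [0.6725 0.377  0.1   ]
dish [ 0.6212 -0.3879  0.027 ]
```

```bash
cat >> h.py <<'E'
from scipy.spatial.transform import Rotation as Ro
def Rdown(ya):  # tool down, y axis at world angle ya
    y=np.array([np.cos(ya),np.sin(ya),0]);z=np.array([0,0,-1.]);return np.c_[np.cross(y,z),y,z]
def go(*tg):
    s=sense();R=np.array(s["tool_rot"]);p=np.array(s["ee_pos"])
    print("t",round(s["clock"],2),"F",np.round(s["wrist_force"],1),"p",np.round(p*1e3,1),"gap",round(float(s["finger_gap"]),3),"gf",s["grasp_force"],"q",np.round(s["qpos"],2))
    for q,ya in tg:
        Rt=Rdown(ya) if np.isscalar(ya) else ya
        print(q,"shift",np.round(R.T@(np.array(q)-p)*1e3,1),"turn",np.round(Ro.from_matrix(R.T@Rt).as_rotvec(),3))
E
python3 - <<'E'
from h import *
go(((.30,.35,.35),.79),((.44,.06,.36),.275),((.43,-.28,.36),.275))
E
```

```text
t 0.2 F [-0.6 -0.1 -0.6] p [162.3 603.3 220.9] gap 1.002 gf 0.0 q [ 1.21  0.49  1.35  0.    1.3  -0.1 ]
(0.3, 0.35, 0.35) shift [-198.8 -209.  -128.9] turn [-0.001  0.     0.518]
(0.44, 0.06, 0.36) shift [-409.3 -452.6 -138.8] turn [-1.000e-03  0.000e+00  1.033e+00]
(0.43, -0.28, 0.36) shift [-488.  -783.5 -138.5] turn [-1.000e-03  0.000e+00  1.033e+00]
```

```bash
python3 -m pendant '[[[-35,-40,-40],[0,0,0.1],1],[[-75,-80,-80],[0,0,0.2],1],[[-115,-120,-115],[0,0,0.3],1],[[-155,-165,-129],[0,0,0.4],1],[[-195,-205,-129],[0,0,0.5],1]]' 60
python3 - <<'E'
from h import *
go(((.44,.06,.36),.275),((.43,-.28,.36),.275))
E
```

```text
clock: 0.82
ee_pos: [0.2947, 0.3598, 0.3512]
tool_rot: [[-0.721, 0.693, 0.002], [0.693, 0.721, 0.002], [-0.0, 0.002, -1.0]]
wrist_force: [1.7, 0.1, -0.9]
finger_gap: 1.0
grasp_force: 0.0
t 0.82 F [ 1.7  0.1 -0.9] p [294.7 359.8 351.2] gap 1.0 gf 0.0 q [ 0.76  0.15  1.51 -0.    1.48 -0.05]
(0.44, 0.06, 0.36) shift [-312.4 -115.5   -9. ] turn [ 0.002 -0.     0.53 ]
(0.43, -0.28, 0.36) shift [-540.8 -367.6   -9.6] turn [ 0.002 -0.     0.53 ]
```

```bash
python3 -m pendant '[[[-55,-20,-5],[0,0,0.12],1],[[-115,-40,-9],[0,0,0.24],1],[[-175,-62,-9],[0,0,0.36],1],[[-235,-85,-9],[0,0,0.48],1],[[-290,-105,-9],[0,0,0.53],1]]' >/dev/null
python3 - <<'E'
from h import *
go(((.43,-.28,.36),.275))
E
```

```text
t 1.45 F [ 1.8  0.8 -0.7] p [431.4  82.8 359. ] gap 1.001 gf 0.0 q [ 0.05  0.1   1.54  0.    1.5  -0.22]
(0.43, -0.28, 0.36) shift [-348.8  -99.9   -1. ] turn [ 0. -0.  0.]
```

```bash
python3 -m pendant '[[[-60,-18,0],[0,0,0],1],[[-120,-35,0],[0,0,0],1]]' >/dev/null
python3 - <<'E'
from h import *
import pickle
c=camera("wrist");pickle.dump(c,open("w1.pkl","wb"));cv2.imwrite("pics/w1.png",c["color"][:,:,::-1])
go(((.43,-.28,.36),.275))
E
python3 -m pendant '[[[-60,-18,0],[0,0,0],1],[[-120,-35,0],[0,0,0],1],[[-180,-51,0],[0,0,0],1],[[-230,-65,0],[0,0,0],1],[[-230,-65,0],[0,0,0],1]]' >/dev/null
python3 - <<'E'
from h import *
import pickle
c=camera("wrist");pickle.dump(c,open("w2.pkl","wb"));cv2.imwrite("pics/w2.png",c["color"][:,:,::-1])
go(((.43,-.28,.36),.275))
a=cv2.imread("pics/w1.png");b=cv2.imread("pics/w2.png")
cv2.imwrite("pics/w12.png",cv2.resize(np.vstack([a,b]),None,fx=.78,fy=.78))
E
```

```text
t 1.75 F [ 2.1 -5.   1.1] p [430.  -48.8 358.8] gap 1.005 gf 0.0 q [-0.25  0.09  1.56 -0.    1.49 -0.52]
(0.43, -0.28, 0.36) shift [-222.6  -62.5   -0.5] turn [-0.001  0.003 -0.001]
t 2.42 F [ 0.3  0.  -0.1] p [ 430.6 -280.4  358.4] gap 0.996 gf 0.0 q [-0.69  0.22  1.39  0.    1.53 -0.97]
(0.43, -0.28, 0.36) shift [ 0.5 -0.5 -1.6] turn [-0.    -0.001  0.001]
```

View pics/w12.png

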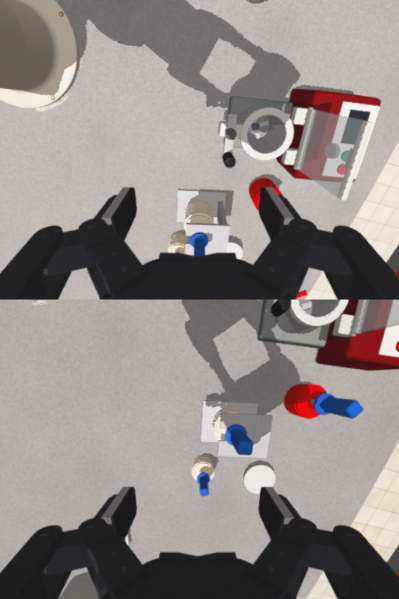

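w1 shows the mill with its rim at about (268,132)/.78 and the knob at (229,159)/.78. w2 shows the hanging brush with its handle near (240,440−299)/.78. I'll enlarge both.

Run:
```python
import cv2,numpy as np
a=cv2.imread("pics/w1.png")[105:255,270:500];b=cv2.imread("pics/w2.png")[120:210,250:360]
a=cv2.resize(a,None,fx=3,fy=3,interpolation=2)[:, :]
b=cv2.resize(b,None,fx=4,fy=4,interpolation=2)
print(a.shape,b.shape)
o=np.zeros((600,800,3),np.uint8)
o[:360,:440]=b; a=a[:,:360]; o[:450,440:]=a
cv2.imwrite("pics/crop2.png",o)
```

```text
(450, 690, 3) (360, 440, 3)
```

View pics/crop2.png

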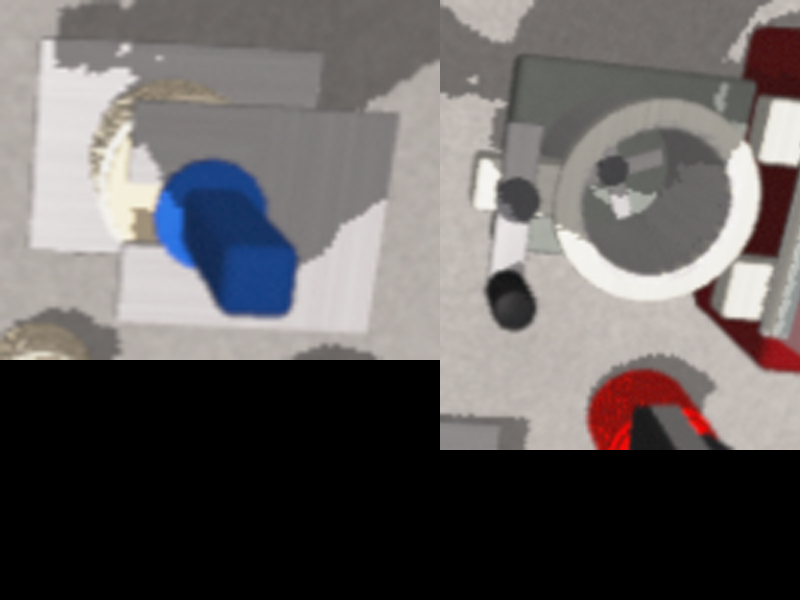

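Run:
```python
from h import *
import pickle
np.set_printoptions(precision=4,suppress=True)
w1=pickle.load(open("w1.pkl","rb"));w2=pickle.load(open("w2.pkl","rb"))
B=lambda x,y:(250+x/4-.4,120+y/4-.4)
A=lambda x,y:(270+(x-440)/3-.3,105+y/3-.3)
H=np.array([onz(w2,B(*p),.220)[:2] for p in [(228,244),(297,244),(291,314),(222,314)]])
print("top",H,H.mean(0))
for i in range(4):
    d=H[(i+1)%4]-H[i];print("edge",np.linalg.norm(d),np.arctan2(d[1],d[0]))
print("collar",onz(w2,B(211,213),.141))
F=np.array([onz(w2,B(*p),.135)[:2] for p in [(133,100),(398,113),(367,331),(118,318)]])
print("fork",F)
for i in range(4):
    d=F[(i+1)%4]-F[i];print("edge",np.linalg.norm(d),np.arctan2(d[1],d[0]))
o=F.mean(0)
print("fork mean",o)
print("rim",onz(w1,A(660,199),.130),"pivot",onz(w1,A(518,199),.1565),"knob",onz(w1,A(514,306),.1845))
```

```text
top [[ 0.4883 -0.2694]
 [ 0.5067 -0.2642]
 [ 0.5121 -0.2839]
 [ 0.4933 -0.2892]] [ 0.5001 -0.2767]
edge 0.019123482777272684 0.27539574027549873
edge 0.020411731737746033 -1.3017942554461401
edge 0.01950641369273638 -2.867467770129166
edge 0.02039298871711374 1.8210131004201235
collar [ 0.5002 -0.2766  0.141 ]
fork [[ 0.4631 -0.2473]
 [ 0.5526 -0.2264]
 [ 0.5712 -0.3042]
 [ 0.4817 -0.3241]]
edge 0.091922616980682 0.2292497661469632
edge 0.07992481198623275 -1.335833462005585
edge 0.09173285000060963 -2.9224749773667487
edge 0.078996761248058 1.8082881874877297
fork mean [ 0.5171 -0.2755]
rim [ 0.5582 -0.0197  0.13  ] pivot [ 0.4868 -0.0338  0.1565] knob [ 0.494  -0.0735  0.1845]
```

Run:
```python
from h import *
go(((.5003,-.2768,.28),.262),((.5003,-.2768,.185),.262))
```

```text
t 2.42 F [ 0.3  0.  -0.1] p [ 430.6 -280.4  358.4] gap 0.996 gf 0.0 q [-0.69  0.22  1.39  0.    1.53 -0.97]
(0.5003, -0.2768, 0.28) shift [-15.6  68.1  78.3] turn [-0.001 -0.001  0.014]
(0.5003, -0.2768, 0.185) shift [-15.7  68.1 173.3] turn [-0.001 -0.001  0.014]
```

```bash
python3 -m pendant '[[[-8,35,20],[0,0,0.014],1],[[-15.6,68,45],[0,0,0.014],1],[[-15.6,68,95],[0,0,0.014],1],[[-15.6,68,140],[0,0,0.014],1],[[-15.6,68,173.3],[0,0,0.014],1]]' >/dev/null
python3 -m pendant '[[[0,0,0],[0,0,0],0],[[0,0,0],[0,0,0],0],[[0,0,0],[0,0,0],0],[[0,0,0],[0,0,0],0],[[0,0,0],[0,0,0],0]]' 60
python3 - <<'E'
from h import *
go(((.5003,-.2768,.197),.262),((.5003-.0875,-.2768-.021,.197),.262),((.5003-.0875,-.2768-.021,.37),.262))
E
```

```text
clock: 3.68
ee_pos: [0.501, -0.276, 0.1871]
tool_rot: [[-0.261, 0.965, 0.002], [0.965, 0.261, -0.001], [-0.002, 0.001, -1.0]]
wrist_force: [-2.4, 0.6, 10.9]
finger_gap: 0.244
grasp_force: 58.8
t 3.67 F [-2.4  0.6 10.9] p [ 501.  -276.   187.1] gap 0.244 gf 58.801830410957336 q [-0.61  0.45  1.52 -0.    1.16 -0.87]
(0.5003, -0.2768, 0.197) shift [-0.6 -0.9 -9.9] turn [0.001 0.002 0.002]
(0.41279999999999994, -0.2978, 0.197) shift [  1.9 -90.9 -10. ] turn [0.001 0.002 0.002]
(0.41279999999999994, -0.2978, 0.37) shift [   1.6  -90.6 -183. ] turn [0.001 0.002 0.002]
```

```bash
python3 -m pendant '[[[0,0,-10],[0,0,0],0],[[0,-22,-10],[0,0,0],0],[[1,-50,-10],[0,0,0],0],[[2,-75,-10],[0,0,0],0],[[2,-92,-10],[0,0,0],0]]' >/dev/null
python3 -m pendant '[[[0,0,-40],[0,0,0],0],[[0,0,-90],[0,0,0],0],[[0,0,-140],[0,0,0],0],[[0,0,-190],[0,0,0],0],[[0,0,-190],[0,0,0],0]]'
python3 - <<'E'
from h import *
s=camera("side");cv2.imwrite("pics/s2.png",cv2.resize(s["color"][100:350,200:400,::-1],None,fx=2,fy=2))
go(((.5585,-.0205,.39),.262))
E
```

```text
clock: 4.92
ee_pos: [0.4124, -0.2986, 0.3897]
tool_rot: [[-0.261, 0.965, 0.006], [0.965, 0.261, -0.005], [-0.006, 0.004, -1.0]]
wrist_force: [0.1, -0.2, -2.8]
finger_gap: 0.243
grasp_force: 59.4
t 4.97 F [-0.2 -0.3 -2.5] p [ 411.7 -298.   387.2] gap 0.244 gf 59.418445229530334 q [-0.74  0.2   1.35  0.    1.59 -1.01]
(0.5585, -0.0205, 0.39) shift [229.6 214.1  -3. ] turn [0.002 0.003 0.002]
```

View pics/s2.png

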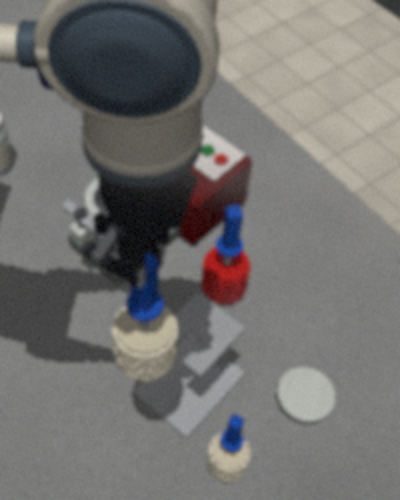

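The brush is held upright at (145,300) and is clear of the stand. Next I'll move over the chamber.

```bash
python3 -m pendant '[[[45,42,-3],[0,0,0],0],[[95,88,-3],[0,0,0],0],[[140,130,-3],[0,0,0],0],[[185,173,-3],[0,0,0],0],[[225,210,-3],[0,0,0],0]]' >/dev/null
python3 -m pendant '[[[5,4,0],[0,0,0],0],[[5,4,0],[0,0,0],0]]'
python3 - <<'E'
from h import *
a=camera("scene");cv2.imwrite("pics/sc3.png",cv2.resize(a["color"][80:230,180:340,::-1],None,fx=3,fy=3))
go(((.5585,-.0205,.39),.262),((.5585,-.0205,.227),.262))
E
```

```text
clock: 5.85
ee_pos: [0.5575, -0.0195, 0.3875]
tool_rot: [[-0.262, 0.965, -0.002], [0.965, 0.262, 0.0], [0.001, -0.002, -1.0]]
wrist_force: [0.3, -0.2, -1.6]
finger_gap: 0.247
grasp_force: 59.6
t 5.9 F [-0.7 -0.8 -1.4] p [557.3 -20.3 387.8] gap 0.238 gf 59.560407400131226 q [-0.14  0.28  1.24 -0.    1.63 -0.41]
(0.5585, -0.0205, 0.39) shift [-0.5  1.1 -2.2] turn [-0.001 -0.     0.002]
(0.5585, -0.0205, 0.227) shift [ -0.6   1.3 160.8] turn [-0.001 -0.     0.002]
```

View pics/sc3.png

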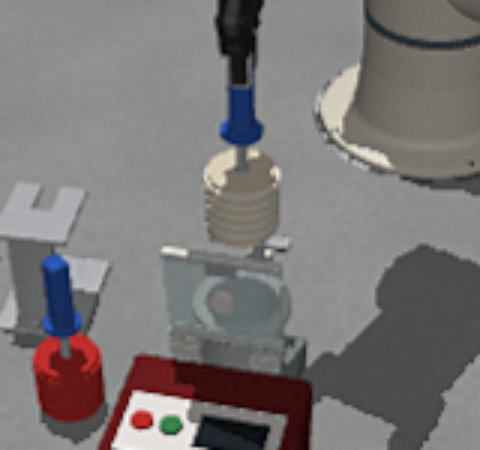

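The brush is centred above the mouth, at about (243,200) in the crop. I'll lower it.

```bash
python3 -m pendant '[[[0,1,30],[0,0,0],0],[[0,1,60],[0,0,0],0],[[0,1,85],[0,0,0],0],[[0,1,102],[0,0,0],0],[[0,1,102],[0,0,0],0]]'
python3 -m pendant '[[[0,0,15],[0,0,0],0],[[0,0,30],[0,0,0],0],[[0,0,45],[0,0,0],0],[[0,0,58],[0,0,0],0],[[0,0,58],[0,0,0],0]]'
```

```text
clock: 6.52
ee_pos: [0.5576, -0.0207, 0.2856]
tool_rot: [[-0.259, 0.966, -0.003], [0.966, 0.259, 0.0], [0.001, -0.002, -1.0]]
wrist_force: [0.3, 0.3, -1.5]
finger_gap: 0.243
grasp_force: 59.5
clock: 7.15
ee_pos: [0.5582, -0.0193, 0.2274]
tool_rot: [[-0.261, 0.965, -0.002], [0.965, 0.261, 0.0], [0.001, -0.002, -1.0]]
wrist_force: [0.6, 0.3, -0.8]
finger_gap: 0.245
grasp_force: 59.4
```

```bash
python3 -m pendant '[[[0,0,2],[0,0,0],0],[[0,0,-18],[0,0,0],0],[[0,0,-42],[0,0,0],0],[[0,0,-60],[0,0,0],0],[[0,0,-62],[0,0,0],0]]'
python3 -m pendant '[[[0,0,18],[0,0,0],0],[[0,0,38],[0,0,0],0],[[0,0,56],[0,0,0],0],[[0,0,64],[0,0,0],0],[[0,0,64],[0,0,0],0]]'
python3 -m pendant '[[[0,0,0],[0,0,0],0],[[0,0,-20],[0,0,0],0],[[0,0,-42],[0,0,0],0],[[0,0,-62],[0,0,0],0],[[0,0,-64],[0,0,0],0]]'
python3 -m pendant '[[[0,0,18],[0,0,0],0],[[0,0,38],[0,0,0],0],[[0,0,56],[0,0,0],0],[[0,0,64],[0,0,0],0],[[0,0,64],[0,0,0],0]]'
python3 -m pendant '[[[0,0,0],[0,0,0],0],[[0,0,-20],[0,0,0],0],[[0,0,-42],[0,0,0],0],[[0,0,-62],[0,0,0],0],[[0,0,-64],[0,0,0],0]]'
```

```text
clock: 7.78
ee_pos: [0.5595, -0.0196, 0.292]
tool_rot: [[-0.261, 0.965, 0.003], [0.965, 0.261, -0.0], [-0.001, 0.003, -1.0]]
wrist_force: [-0.2, -0.4, -2.9]
finger_gap: 0.243
grasp_force: 59.6
clock: 8.4
ee_pos: [0.5585, -0.0195, 0.2261]
tool_rot: [[-0.261, 0.965, -0.001], [0.965, 0.261, 0.0], [0.0, -0.001, -1.0]]
wrist_force: [-0.9, 0.3, -0.8]
finger_gap: 0.24
grasp_force: 59.5
clock: 9.02
ee_pos: [0.5596, -0.0196, 0.2923]
tool_rot: [[-0.261, 0.965, 0.003], [0.965, 0.261, -0.001], [-0.001, 0.003, -1.0]]
wrist_force: [0.5, 0.2, -1.4]
finger_gap: 0.245
grasp_force: 59.6
clock: 9.65
ee_pos: [0.5586, -0.0194, 0.2262]
tool_rot: [[-0.261, 0.965, -0.001], [0.965, 0.261, 0.0], [0.0, -0.001, -1.0]]
wrist_force: [-0.0, -0.4, -0.2]
finger_gap: 0.244
grasp_force: 59.5
clock: 10.28
ee_pos: [0.5596, -0.0196, 0.2923]
tool_rot: [[-0.261, 0.965, 0.003], [0.965, 0.261, -0.0], [-0.001, 0.003, -1.0]]
wrist_force: [0.4, 0.3, -2.0]
finger_gap: 0.245
grasp_force: 59.6
```

```bash
python3 -m pendant '[[[0,0,-30],[0,0,0],0],[[0,0,-70],[0,0,0],0],[[0,0,-100],[0,0,0],0],[[-25,-22,-100],[0,0,0],0],[[-65,-60,-100],[0,0,0],0]]' >/dev/null
python3 -m pendant '[[[-45,-42,0],[0,0,0],0],[[-90,-84,0],[0,0,0],0],[[-130,-122,0],[0,0,0],0],[[-160,-148,0],[0,0,0],0],[[-160,-148,0],[0,0,0],0]]'
python3 - <<'E'
from h import *
go(((.4125,-.298,.39),.262),((.4125,-.298,.197),.262),((.501,-.2765,.197),.262))
E
```

```text
clock: 11.52
ee_pos: [0.4154, -0.293, 0.3898]
tool_rot: [[-0.258, 0.966, -0.001], [0.966, 0.258, 0.0], [0.0, -0.001, -1.0]]
wrist_force: [0.2, 0.2, -0.7]
finger_gap: 0.247
grasp_force: 59.6
t 11.53 F [ 0.2  0.2 -0.7] p [ 415.4 -293.   389.8] gap 0.247 gf 59.5722359418869 q [-0.73  0.2   1.34 -0.    1.6  -0.99]
(0.4125, -0.298, 0.39) shift [-4.1 -4.1 -0.2] turn [-0.001 -0.    -0.001]
(0.4125, -0.298, 0.197) shift [ -4.1  -4.  192.8] turn [-0.001 -0.    -0.001]
(0.501, -0.2765, 0.197) shift [ -6.2  87.1 192.7] turn [-0.001 -0.    -0.001]
```

```bash
python3 -m pendant '[[[-4,-4,40],[0,0,0],0],[[-4,-4,90],[0,0,0],0],[[-4,-4,140],[0,0,0],0],[[-4,-4,180],[0,0,0],0],[[-4,-4,193],[0,0,0],0]]' >/dev/null
python3 -m pendant '[[[0,5,0],[0,0,0],0],[[0,28,0],[0,0,0],0],[[-1,55,0],[0,0,0],0],[[-2,80,0],[0,0,0],0],[[-2,91,0],[0,0,0],0]]'
python3 -m pendant '[[[0,0,3],[0,0,0],0],[[0,0,7],[0,0,0],0],[[0,0,9],[0,0,0],0],[[0,0,9],[0,0,0],0]]'
python3 - <<'E'
from h import *
go(((.501,-.276,.187),.262))
E
```

```text
clock: 12.78
ee_pos: [0.5049, -0.2737, 0.1989]
tool_rot: [[-0.262, 0.965, 0.002], [0.965, 0.262, -0.001], [-0.002, 0.002, -1.0]]
wrist_force: [-0.4, 0.9, -1.3]
finger_gap: 0.246
grasp_force: 59.6
clock: 13.28
ee_pos: [0.5018, -0.2742, 0.1885]
tool_rot: [[-0.26, 0.966, -0.0], [0.966, 0.26, 0.0], [0.0, -0.0, -1.0]]
wrist_force: [-0.8, -0.1, -0.5]
finger_gap: 0.246
grasp_force: 59.6
t 13.28 F [-0.8 -0.1 -0.5] p [ 501.8 -274.2  188.5] gap 0.246 gf 59.614198207855225 q [-0.6   0.45  1.52 -0.    1.17 -0.87]
(0.501, -0.276, 0.187) shift [-1.6 -1.2  1.5] turn [-0.    -0.     0.001]
```

Lower onto the plate by 1.5 mm, open, and go up.

```bash
python3 -m pendant '[[[-1,-1,1],[0,0,0],0],[[-1,-1,2],[0,0,0],0]]'
python3 -m pendant '[[[0,0,0],[0,0,0],0.4],[[0,0,0],[0,0,0],0.7],[[0,0,0],[0,0,0],1],[[0,0,0],[0,0,0],1]]'
python3 -m pendant '[[[0,0,-25],[0,0,0],1],[[0,0,-60],[0,0,0],1],[[0,0,-110],[0,0,0],1],[[0,0,-160],[0,0,0],1]]'
python3 - <<'E'
from h import *
import pickle
a=camera("scene");b=camera("side");pickle.dump((a,b),open("ab.pkl","wb"))
x=cv2.resize(a["color"][110:210,150:280,::-1],None,fx=3,fy=3);y=cv2.resize(b["color"][130:330,220:350,::-1],None,fx=3,fy=3)
o=np.zeros((600,790,3),np.uint8);o[:300,:390]=x;o[:,400:]=y;cv2.imwrite("pics/c4.png",o)
go()
E
```

```text
clock: 13.52
ee_pos: [0.5015, -0.2757, 0.1871]
tool_rot: [[-0.261, 0.965, 0.0], [0.965, 0.261, -0.001], [-0.001, 0.0, -1.0]]
wrist_force: [-6.0, 0.7, 17.6]
finger_gap: 0.24
grasp_force: 62.1
clock: 14.02
ee_pos: [0.5016, -0.2752, 0.1866]
tool_rot: [[-0.261, 0.965, -0.0], [0.965, 0.261, 0.0], [0.0, -0.0, -1.0]]
wrist_force: [0.0, -0.5, -0.1]
finger_gap: 0.992
grasp_force: 0.0
clock: 14.52
ee_pos: [0.5013, -0.2751, 0.3481]
tool_rot: [[-0.261, 0.965, -0.0], [0.965, 0.261, 0.0], [0.0, -0.0, -1.0]]
wrist_force: [0.1, -0.9, -0.5]
finger_gap: 1.0
grasp_force: 0.0
t 14.62 F [ 0.3 -0.3 -1.3] p [ 503.2 -276.4  352.1] gap 1.004 gf 0.0 q [-0.61  0.32  1.28 -0.    1.54 -0.87]
```

View pics/c4.png

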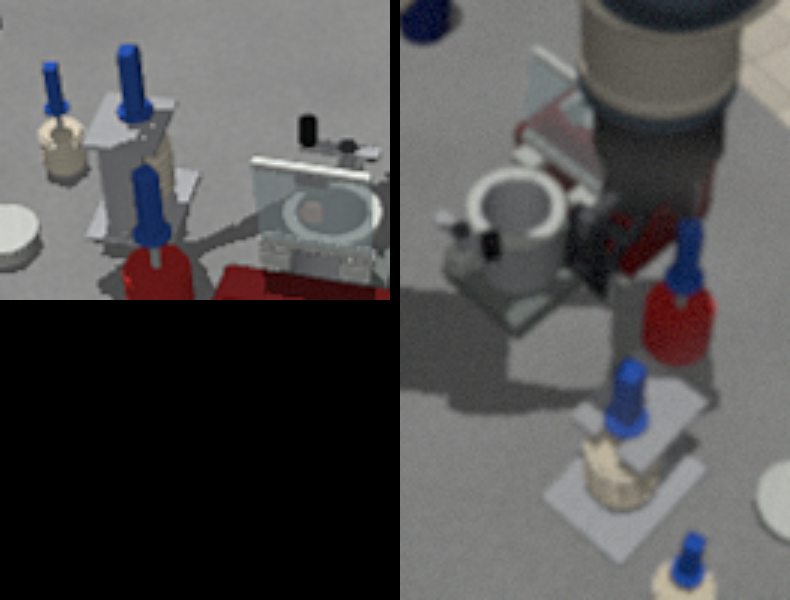

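The brush hangs in the fork with its collar on the plate (side crop (628,420)). The lid stands at about 1.7 rad. For the lid I'll shut the fingers and turn the closing line along the mill's y.

```bash
cat >> h.py <<'E'
YM=.198; M0=np.array([.5585,-.0205,0])
def mw(x,y,z): c,s=np.cos(YM),np.sin(YM); return M0+np.array([c*x-s*y,s*x+c*y,z])/1e3
E
python3 - <<'E'
from h import *
go((mw(122,0,370),YM+np.pi/2))
E
```

```text
t 14.62 F [ 0.3 -0.3 -1.3] p [ 503.2 -276.4  352.1] gap 1.004 gf 0.0 q [-0.61  0.32  1.28 -0.    1.54 -0.87]
[0.67811636 0.00349847 0.37      ] shift [224.4 242.  -18.1] turn [-1.000e-03  1.000e-02 -1.505e+00]
```

```bash
python3 -m pendant '[[[0,0,-18],[0,0,-0.16],0.5],[[40,42,-18],[0,0,-0.32],0],[[85,90,-18],[0,0,-0.48],0],[[130,140,-18],[0,0,-0.64],0],[[175,188,-18],[0,0,-0.8],0]]' >/dev/null
python3 - <<'E'
from h import *
go((mw(122,0,370),YM+np.pi/2))
E
```

```text
t 15.25 F [ 1.5 -0.9 -1.1] p [632.2 -65.1 364.2] gap -0.001 gf 0.0 q [-0.2   0.42  1.09 -0.    1.64 -1.27]
[0.67811636 0.00349847 0.37      ] shift [-7.3 82.2 -5.8] turn [-0.  -0.  -0.7]
```

```bash
python3 -m pendant '[[[-2,22,-4],[0,0,-0.16],0],[[-4,44,-4],[0,0,-0.32],0],[[-5,64,-4],[0,0,-0.48],0],[[-7,78,-4],[0,0,-0.64],0],[[-7,80,-4],[0,0,-0.705],0]]' >/dev/null
python3 -m pendant '[[[0,0,0],[0,0,0],0]]'
python3 - <<'E'
from h import *
t=17
L=[(mw(122,0,238+t),YM+np.pi/2),(mw(100,0,238+t),YM+np.pi/2)]
for d in (90,80,70,60,50,40,30,20,10,5,0):
    a=np.radians(d);L.append((mw(66-102*np.cos(a)+4*np.sin(a)+11,0,136+102*np.sin(a)+4*np.cos(a)+t),YM+np.pi/2))
go(*L)
E
```

```text
clock: 16.0
ee_pos: [0.6763, -0.0002, 0.368]
tool_rot: [[-0.98, -0.197, -0.001], [-0.197, 0.98, 0.0], [0.001, 0.0, -1.0]]
wrist_force: [0.8, -0.2, 0.4]
finger_gap: -0.006
grasp_force: 0.0
t 16.0 F [ 0.8 -0.2  0.4] p [ 6.763e+02 -2.000e-01  3.680e+02] gap -0.006 gf 0.0 q [-0.09  0.48  0.97 -0.    1.69 -1.86]
[0.67811636 0.00349847 0.255     ] shift [ -2.5   3.2 113. ] turn [ 0.    -0.001  0.   ]
[ 0.6565462  -0.00082912  0.255     ] shift [ 19.5   3.2 113. ] turn [ 0.    -0.001  0.   ]
[ 0.63791742 -0.00456659  0.255     ] shift [ 38.5   3.2 113. ] turn [ 0.    -0.001  0.   ]
[ 0.62049178 -0.00806267  0.25414498] shift [ 56.2   3.2 113.9] turn [ 0.    -0.001  0.   ]
[ 0.60347645 -0.01147643  0.25021673] shift [ 73.6   3.2 117.8] turn [ 0.    -0.001  0.   ]
[ 0.58738843 -0.01470415  0.24333459] shift [ 90.    3.2 124.7] turn [ 0.    -0.001  0.   ]
[ 0.57271654 -0.01764775  0.23370768] shift [104.9   3.2 134.4] turn [ 0.    -0.001  0.   ]
[ 0.55990659 -0.0202178   0.22162851] shift [118.    3.2 146.4] turn [ 0.    -0.001  0.   ]
[ 0.54934779 -0.0223362   0.2074641 ] shift [128.8   3.2 160.6] turn [ 0.    -0.001  0.   ]
[ 0.54136097 -0.02393858  0.19164483] shift [136.9   3.2 176.4] turn [ 0.    -0.001  0.   ]
[ 0.53618881 -0.02497627  0.17465135] shift [142.2   3.2 193.4] turn [ 0.    -0.001  0.   ]
[ 0.53471082 -0.02527279  0.16587466] shift [143.7   3.2 202.2] turn [ 0.    -0.001  0.   ]
[ 0.53398845 -0.02541772  0.157     ] shift [144.4   3.2 211.1] turn [ 0.    -0.001  0.   ]
```

```bash
python3 -m pendant '[[[-4,3,40],[0,0,0],0],[[-4,3,85],[0,0,0],0],[[-3,3,113],[0,0,0],0],[[8,3,113],[0,0,0],0],[[19,3,113],[0,0,0],0]]'
python3 -m pendant '[[[10,0,0],[0,0,0],0],[[19,0,0],[0,0,0],0],[[28,0,0],[0,0,0],0],[[37,0,1],[0,0,0],0],[[37,0,1],[0,0,0],0]]'
python3 - <<'E'
from h import *
a=camera("side");b=camera("scene")
x=cv2.resize(a["color"][110:270,200:340,::-1],None,fx=2.8,fy=2.8);y=cv2.resize(b["color"][120:250,190:320,::-1],None,fx=3,fy=3)
o=np.zeros((450,790,3),np.uint8);o[:448,:392]=x;o[:390,400:]=y;cv2.imwrite("pics/c5.png",o)
t=17;L=[]
for d in (70,60,50,40,30,20,10,5,0):
    a=np.radians(d);L.append((mw(66-102*np.cos(a)+4*np.sin(a)+11,0,136+102*np.sin(a)+4*np.cos(a)+t),YM+np.pi/2))
go(*L)
E
```

```text
clock: 16.62
ee_pos: [0.6568, -0.0015, 0.2569]
tool_rot: [[-0.981, -0.196, 0.001], [-0.196, 0.981, -0.0], [-0.001, -0.0, -1.0]]
wrist_force: [0.8, -0.3, 0.5]
finger_gap: 0.001
grasp_force: 0.0
clock: 17.25
ee_pos: [0.6203, -0.0086, 0.2547]
tool_rot: [[-0.98, -0.197, -0.0], [-0.197, 0.98, 0.0], [0.0, 0.0, -1.0]]
wrist_force: [-0.2, 0.2, 0.2]
finger_gap: 0.001
grasp_force: 0.0
t 17.35 F [0.  0.5 0.5] p [621.   -8.5 254.6] gap -0.003 gf 0.0 q [-0.11  0.46  1.31  0.    1.37 -1.88]
[ 0.60347645 -0.01147643  0.25021673] shift [17.8  0.5  4.4] turn [-0.  0.  0.]
[ 0.58738843 -0.01470415  0.24333459] shift [34.2  0.5 11.3] turn [-0.  0.  0.]
[ 0.57271654 -0.01764775  0.23370768] shift [49.1  0.5 20.9] turn [-0.  0.  0.]
[ 0.55990659 -0.0202178   0.22162851] shift [62.2  0.5 33. ] turn [-0.  0.  0.]
[ 0.54934779 -0.0223362   0.2074641 ] shift [73.   0.5 47.1] turn [-0.  0.  0.]
[ 0.54136097 -0.02393858  0.19164483] shift [81.1  0.5 63. ] turn [-0.  0.  0.]
[ 0.53618881 -0.02497627  0.17465135] shift [86.4  0.5 79.9] turn [-0.  0.  0.]
[ 0.53471082 -0.02527279  0.16587466] shift [87.9  0.5 88.7] turn [-0.  0.  0.]
[ 0.53398845 -0.02541772  0.157     ] shift [88.6  0.5 97.6] turn [-0.  0.  0.]
```

View pics/c5.png

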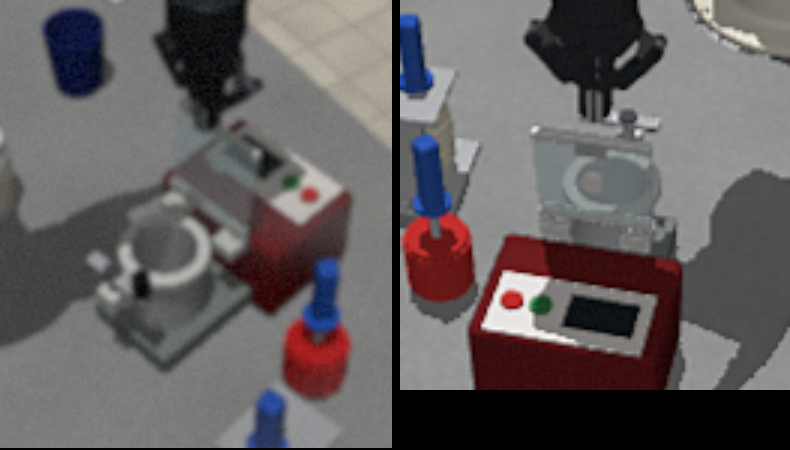

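Run:
```python
from h import *
a=camera("scene");s=sense();p=np.array(s["ee_pos"])
for dz in (0,4,17): print(dz,(px(a,p-[0,0,dz/1e3])-[190,120])*3+[400,0])
for d in (1.6,1.7,1.8,1.9): 
    e=mw(66-121*np.cos(d),0,136+121*np.sin(d)); print(d,e,(px(a,e)-[190,120])*3+[400,0])
```

```text
0 [595.19965613 126.45666052]
4 [595.25601287 129.78343387]
17 [595.43765711 140.50309714]
1.6 [ 0.6266746  -0.00682222  0.25694841] [594.34147959 128.55235357]
1.7 [ 0.63849607 -0.00445049  0.25599144] [591.51102918 137.79658143]
1.8 [ 0.65016481 -0.00210941  0.25383556] [588.70486177 148.04503652]
1.9 [6.61564237e-01 1.77643202e-04 2.50502311e-01] [585.95789641 159.18806684]
```

Run:
```python
from h import *
a=camera("scene");b=camera("side");s=sense();p=np.array(s["ee_pos"])
print(a["color"][148:172,250:262].mean(2).astype(int))
for dz in (0,17,25): print(dz,px(a,p-[0,0,dz/1e3]),px(b,p-[0,0,dz/1e3]))
print(b["color"][142:166,264:284].mean(2).astype(int))
```

```text
[[ 13  23  24  19  16  22  23  24  24  21  17  16]
 [ 23  20  17  31  19  19  20  22  23  18  35  67]
 [ 24  26  80  80  47  46  33  19  20  18  64 132]
 [ 22  28  96  84  45  82  85  46  18  15  68 143]
 [ 23  27  91  78  35  89 100  54  15  10  67 138]
 [ 23  28  94  76  35  87  98  53  18   9  67 137]
 [ 18  25  91  86  43  87  97  52  14  11  64 136]
 [ 19  26  92  90  46  86  99  54  14   5  90 140]
 [ 18  19  91  90  46  86 100  57  13   1 123 148]
 [ 28   3  88  90  45  86 103  54   5  23 170 181]
 [ 90  19  85  90  39  82 100  47   0  97 176 217]
 [100  84  94  86  31  81  96  72 113 172 190 235]
 [119 124 105  80  39  74  89  82 110 132 141 172]
 [144 147 142 136 131 137 116 102 106 102  92 102]
 [148 151 153 155 153 154 146 142 142 140 134 135]
 [152 154 153 151 154 153 153 152 153 152 154 155]
 [132 132 126 128 133 131 148 152 151 151 153 155]
 [115 115 112 115 116 113 129 133 129 131 142 130]
 [124 130 129 130 128 121 119 118 115 114 122 114]
 [106 113 115 115 115 116 122 124 128 132 128 124]
 [ 91  92  94  92  95  97 103 105 116 116 114 113]
 [ 91  91  92  90  92  91  91
[... 1641 characters left out ...]
  96  91
   79  79]
 [121 123 124 120 119 120 121 118 114 113 116 110 101  93  91  88  92  91
   95  89]
 [121 118 120 120 122 119 122 116 120 120 112 108  96  95  88  93  85  95
   89  94]
 [119 119 122 120 116 124 120 126 118 113 107  95  90  87  99 101  95  93
   87  96]
 [123 121 121 121 118 122 119 117 104 102  88  86  84  92 106 102 102  95
   86  83]
 [120 117 119 117 120 118 114 113  95  91  80  93 104 106 112 108 102  89
   77  79]
 [119 121 122 119 120 112 104  97  87  86  92  96 103 112 112  98  92  80
   82  79]
 [118 126 118 112 108  96  91  82  81  92 103 107 112 111 104 100  91  82
   76  75]
 [116 119 115 106  93  87  83  83  87  95 107 108 110 110 108 114 101  90
   84  78]]
```

Reading the pixels: the tip ends at scene row 160.5, the strip is still at row 166, and bench shows between them. So the shut tips stand about 6 mm behind the TCP, and they passed over the lid. I'll go back and retry lower, offset +25 mm in the mill's y to keep the body off the knob.

Run:
```python
from h import *
go((mw(126,25,290),YM+np.pi/2),(mw(126,25,232),YM+np.pi/2))
```

```text
t 17.5 F [-1.   0.9  0.2] p [621.1  -8.4 254.5] gap -0.001 gf 0.0 q [-0.11  0.46  1.31  0.    1.37 -1.88]
[0.67712049 0.02879686 0.29      ] shift [-62.2  25.4 -35.5] turn [0. 0. 0.]
[0.67712049 0.02879686 0.232     ] shift [-62.2  25.4  22.5] turn [0. 0. 0.]
```

```bash
python3 -m pendant '[[[0,0,-36],[0,0,0],0],[[-35,15,-36],[0,0,0],0],[[-65,25,-36],[0,0,0],0],[[-65,25,0],[0,0,0],0],[[-65,25,24],[0,0,0],0]]' >/dev/null
python3 -m pendant '[[[0,0,0],[0,0,0],0],[[14,0,0],[0,0,0],0],[[26,0,0],[0,0,0],0],[[34,0,0],[0,0,0],0]]'
python3 -m pendant '[[[8,0,0],[0,0,0],0],[[16,0,0],[0,0,0],0]]'
python3 - <<'E'
from h import *
a=camera("scene");s=sense();p=np.array(s["ee_pos"])
for dz in (-6,0,17): print(dz,px(a,p-[0,0,dz/1e3]))
print(a["color"][146:180:1,258:274].mean(2).astype(int))
go()
for d in (1.4,1.5,1.6,1.7): 
    e=mw(66-121*np.cos(d),25,136+121*np.sin(d)); print(d,px(a,e))
E
```

```text
clock: 18.62
ee_pos: [0.6462, 0.022, 0.2316]
tool_rot: [[-0.98, -0.197, 0.002], [-0.197, 0.98, -0.0], [-0.001, -0.0, -1.0]]
wrist_force: [0.5, 0.9, 1.2]
finger_gap: -0.003
grasp_force: 0.8
clock: 18.88
ee_pos: [0.6304, 0.0189, 0.2309]
tool_rot: [[-0.98, -0.197, 0.001], [-0.197, 0.98, 0.0], [-0.001, -0.0, -1.0]]
wrist_force: [1.6, 1.1, 1.1]
finger_gap: -0.001
grasp_force: 0.8
-6 [263.00349958 171.41144591]
0 [263.00748298 173.04716305]
17 [263.01860351 177.62797916]
[[ 24  19  20  26  24  25  20  27  27  21  24  19  22  23  25  20]
 [ 22  16  20  24  23  23  22  23  22  25  25  24  27  25  17  13]
 [ 21  23  26  24  24  26  18  18  16  19  26  21  20  20  13  49]
 [ 26  22  22  25  25  25  23  22  25  25  20  23  17   8  50 126]
 [ 24  22  23  23  22  23  18  21  27  24  22  15   6  51 125 163]
 [ 24  21  21  21  18  43  32  24  23  23  20  28 117 141 163 140]
 [ 23  24  16  19  18 107  74  17  24  21  15  58 146 167 137  80]
 [ 23  27  19  18  14  86  59  21  22  21   7 101 161 142  80  23]
 [ 25  24  20  22  21  28  24  21  24  25  12  67  98  73  29  18]
 [ 24  22  18  18  21  42  
[... 1198 characters left out ...]
15 109 107 121 130 141 154 160 159 155 154 143]
 [110 111 114 111 112 113 111 110 111 113 125 144 163 160 159 154]
 [113 111 112 112 112 113 111 110 111 107 110 113 143 149 154 158]
 [113 109 112 111 113 113 112 112 111 110 110 106 112 130 154 159]
 [111 109 111 112 113 112 112 111 110 108 110 106 105 106 142 157]
 [110 108 112 111 112 113 113 111 110 111 110 104 104 101 134 155]
 [117 111 111 113 112 113 112 110 111 108 108 107 105 100 129 153]]
t 18.93 F [ 1.4 -1.   0.3] p [629.5  18.8 230.8] gap -0.001 gf 0.1948773235335466 q [-0.06  0.49  1.32 -0.    1.33 -1.83]
1.4 [265.47579347 158.95942788]
1.5 [264.61079109 161.30066844]
1.6 [263.72726684 164.03252181]
1.7 [262.83537502 167.13031175]
```

The finger is now behind the strip, the lid is moving (about 1.55 rad), and the tip matches −6 mm. Next come the arc points.

Run:
```python
from h import *
t=-6;L=[]
for d in (80,70,60,50,40,30,20,10,5,0):
    a=np.radians(d);L.append((mw(66-98*np.cos(a)+4*np.sin(a)+11,25,136+98*np.sin(a)+4*np.cos(a)+t),YM+np.pi/2))
go(*L)
```

```text
t 18.93 F [ 1.4 -1.   0.3] p [629.5  18.8 230.8] gap -0.001 gf 0.1948773235335466 q [-0.06  0.49  1.32 -0.    1.33 -1.83]
[0.61625508 0.01658551 0.22720575] shift [13.4  0.4  3.6] turn [-0. -0.  0.]
[0.59990008 0.01330423 0.22345796] shift [30.1  0.4  7.3] turn [-0. -0.  0.]
[0.58443163 0.01020081 0.21687049] shift [45.9  0.5 13.9] turn [-0. -0.  0.]
[0.57031974 0.00736956 0.20764351] shift [60.3  0.5 23.2] turn [-0. -0.  0.]
[0.55799318 0.0048965  0.19605736] shift [72.9  0.5 34.8] turn [-0. -0.  0.]
[0.54782649 0.00285677 0.1824641 ] shift [83.2  0.5 48.4] turn [-0. -0.  0.]
[0.54012858 0.00131235 0.16727674] shift [91.1  0.5 63.5] turn [-0. -0.  0.]
[5.35133352e-01 3.10164541e-04 1.50956752e-01] shift [96.2  0.5 79.9] turn [-0. -0.  0.]
[5.33700024e-01 2.25978408e-05 1.42526042e-01] shift [97.6  0.5 88.3] turn [-0. -0.  0.]
[ 5.32992579e-01 -1.19335931e-04  1.34000000e-01] shift [98.3  0.5 96.8] turn [-0. -0.  0.]
```

```bash
python3 -m pendant '[[[13,0,3.5],[0,0,0],0],[[30,0,7],[0,0,0],0],[[46,0,14],[0,0,0],0],[[60,0,23],[0,0,0],0],[[60,0,23],[0,0,0],0]]'
python3 -m pendant '[[[12.5,0,11.5],[0,0,0],0],[[23,0,25],[0,0,0],0],[[31,0,40],[0,0,0],0],[[34,0,49],[0,0,0],0],[[36,0,56],[0,0,0],0]]'
```

```text
clock: 19.55
ee_pos: [0.5708, 0.0071, 0.2072]
tool_rot: [[-0.98, -0.197, -0.002], [-0.197, 0.98, 0.0], [0.002, 0.0, -1.0]]
wrist_force: [0.8, -0.0, 0.6]
finger_gap: 0.0
grasp_force: 0.0
clock: 20.18
ee_pos: [0.537, 0.0001, 0.1514]
tool_rot: [[-0.98, -0.197, 0.0], [-0.197, 0.98, -0.0], [-0.0, -0.0, -1.0]]
wrist_force: [-0.7, -0.3, 1.2]
finger_gap: 0.0
grasp_force: 0.4
```

```bash
python3 -m pendant '[[[2,0,6],[0,0,0],0],[[2,0,11],[0,0,0],0],[[2,0,14],[0,0,0],0],[[2,0,14],[0,0,0],0]]'
python3 - <<'E'
from h import *
a=camera("scene");b=camera("side");s=sense();p=np.array(s["ee_pos"])
x=cv2.resize(b["color"][120:260,195:335,::-1],(395,395),interpolation=2);y=cv2.resize(a["color"][115:245,190:320,::-1],(395,395),interpolation=2)
cv2.imwrite("pics/c6.png",np.hstack([x,y]))
go()
E
```

```text
clock: 20.68
ee_pos: [0.5345, -0.0003, 0.1374]
tool_rot: [[-0.98, -0.197, -0.0], [-0.197, 0.98, 0.0], [0.0, 0.0, -1.0]]
wrist_force: [0.2, 0.4, 0.7]
finger_gap: 0.0
grasp_force: 0.0
t 20.77 F [ 0.5 -0.1  0.5] p [ 5.347e+02 -3.000e-01  1.377e+02] gap -0.0 gf 0.0 q [-0.11  0.47  1.67  0.    1.   -1.88]
```

```bash
python3 -m pendant '[[[0,0,2],[0,0,0],0],[[0,0,2],[0,0,0],0]]'
python3 -m pendant '[[[0,0,2],[0,0,0],0],[[0,0,2],[0,0,0],0]]'
python3 - <<'E'
from h import *
a=camera("scene")
for d in (0,.05,.2,.5,1,1.4,1.7,1.9):
    print(d,*[px(a,mw(66-121*np.cos(d),y,136+121*np.sin(d))).round() for y in (-45,45)])
s=cv2.cvtColor(a["color"],cv2.COLOR_RGB2HSV)
m=((s[...,1]<40)&(s[...,2]>165)).astype(np.uint8);m[:,:225]=0;m[:,300:]=0;m[:130]=0;m[210:]=0
n,l,st,ce=cv2.connectedComponentsWithStats(m)
for i in range(1,n):
    if st[i,4]>8: print(st[i],ce[i].round(1))
E
```

```text
clock: 21.02
ee_pos: [0.5346, -0.0003, 0.1355]
tool_rot: [[-0.98, -0.197, 0.0], [-0.197, 0.98, -0.0], [-0.0, -0.0, -1.0]]
wrist_force: [-0.8, 1.0, -0.9]
finger_gap: -0.006
grasp_force: 0.0
clock: 21.28
ee_pos: [0.5345, -0.0003, 0.1334]
tool_rot: [[-0.98, -0.197, -0.0], [-0.197, 0.98, 0.0], [0.0, 0.0, -1.0]]
wrist_force: [-0.9, -0.1, 0.1]
finger_gap: 0.002
grasp_force: 0.0
0 [250. 165.] [278. 169.]
0.05 [250. 164.] [278. 168.]
0.2 [249. 160.] [278. 164.]
0.5 [248. 154.] [278. 158.]
1 [245. 151.] [275. 155.]
1.4 [241. 156.] [273. 160.]
1.7 [238. 164.] [270. 168.]
1.9 [236. 171.] [268. 175.]
[236 162  45  30 791] [257.9 178.5]
[238 194   8   2  10] [241.5 194.5]
```

```bash
python3 -m pendant '[[[0,0,2],[0,0,0],0],[[0,0,2],[0,0,0],0]]' | grep -E "ee_pos|force"
python3 -m pendant '[[[0,0,2],[0,0,0],0],[[0,0,2],[0,0,0],0]]'| grep -E "ee_pos|force"
python3 - <<'E'
from h import *
b=camera("side");a=camera("scene")
for d in (0,.1,.2,.4,.8,1.2,1.6): print(d,*[px(b,mw(66-121*np.cos(d),y,136+121*np.sin(d))).round() for y in (-50,50)])
x=cv2.resize(b["color"][140:260,215:335,::-1],(398,398),interpolation=2);y=cv2.resize(a["color"][130:230,210:310,::-1],(398,398),interpolation=2)
cv2.imwrite("pics/c6.png",np.hstack([x,y]))
E
```

```text
ee_pos: [0.5345, -0.0003, 0.1315]
wrist_force: [0.3, -0.1, -0.3]
grasp_force: 0.0
ee_pos: [0.5346, -0.0003, 0.1299]
wrist_force: [-1.9, 0.5, 7.4]
grasp_force: 3.8
0 [257. 217.] [233. 198.]
0.1 [257. 214.] [233. 195.]
0.2 [257. 211.] [233. 192.]
0.4 [259. 205.] [235. 186.]
0.8 [266. 190.] [241. 172.]
1.2 [276. 176.] [250. 158.]
1.6 [288. 165.] [262. 147.]
```

View pics/c6.png

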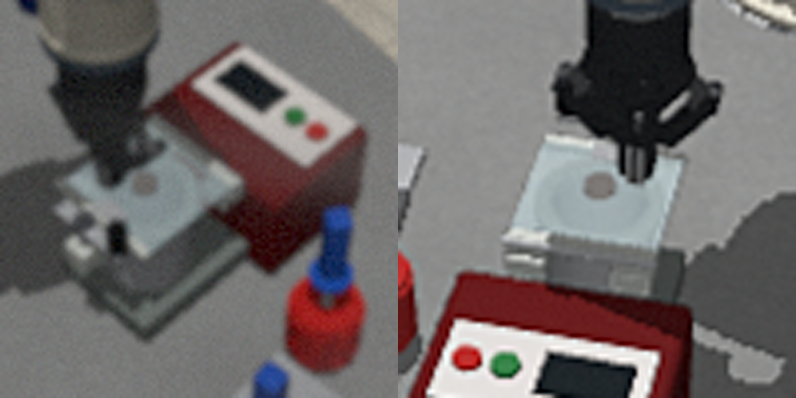

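The lid lies down over the mouth, with its front corner at about (260,217) in the side view, matching angle 0. The finger has just touched it. I'll press a little to make sure it is on the stop.

```bash
python3 -m pendant '[[[0,0,1],[0,0,0],0],[[0,0,1],[0,0,0],0],[[0,0,1],[0,0,0],0]]'| grep -E "ee_pos|force"
python3 -m pendant '[[[0,0,1],[0,0,0],0],[[0,0,1],[0,0,0],0],[[0,0,1],[0,0,0],0]]'| grep -E "ee_pos|force"
```

```text
ee_pos: [0.5347, -0.0003, 0.1296]
wrist_force: [-6.5, 0.5, 22.2]
grasp_force: 11.2
ee_pos: [0.5347, -0.0003, 0.1293]
wrist_force: [-11.1, 0.0, 37.1]
grasp_force: 18.5
```

The lid is on its stop. The push is stiff at 37 N, with the tip about 10 mm behind the TCP. I'll back off and go to the knob, gripping it along the tangent.

```bash
python3 -m pendant '[[[0,0,-20],[0,0,0],0],[[0,0,-60],[0,0,0],0],[[0,0,-110],[0,0,0.16],0.5],[[0,0,-120],[0,0,0.32],1]]'| grep -E "ee_pos|force"
python3 - <<'E'
from h import *
go(((.4948,-.0752,.25),YM-.04))
E
```

```text
ee_pos: [0.5359, -0.0004, 0.2507]
wrist_force: [0.1, -0.3, 0.0]
grasp_force: 0.0
t 23.18 F [ 0.1 -0.3  0. ] p [ 5.359e+02 -4.000e-01  2.507e+02] gap 0.419 gf 0.0 q [-0.11  0.34  1.53  0.    1.27 -1.56]
(0.4948, -0.0752, 0.25) shift [ 31.3 -79.4   0.5] turn [0.003 0.004 1.286]
```

```bash
python3 -m pendant '[[[8,-18,0],[0,0,0.18],1],[[16,-36,0],[0,0,0.36],1],[[24,-54,0],[0,0,0.54],1],[[31,-72,0],[0,0,0.72],1],[[31,-79,0],[0,0,0.9],1]]'>/dev/null
python3 -m pendant '[[[0,0,0],[0,0,0.18],1],[[0,0,0],[0,0,0.36],1],[[0,0,0],[0,0,0.386],1]]' >/dev/null
python3 - <<'E'
from h import *
a=camera("side");b=camera("scene")
K=np.array([.4948,-.0752,.1845]);
for c in (a,b):
    u=px(c,K-[0,0,.016]).round().astype(int);g=c["color"].max(2)
    sub=(g[u[1]-9:u[1]+10,u[0]-9:u[0]+10]<50).astype(np.uint8);n,l,st,ce=cv2.connectedComponentsWithStats(sub)
    print(u,[(st[i].tolist(),(ce[i]+u-9).round(1).tolist()) for i in range(1,n) if st[i,4]>6])
go(((.4948,-.0752,.25),YM-.04),((.4948,-.0752,.15),YM-.04))
E
```

```text
[250 212] [([6, 3, 7, 11, 57], [249.6, 211.4])]
[252 154] [([7, 4, 5, 10, 49], [252.0, 153.4])]
t 24.27 F [-0.2 -0.5  0.3] p [494.1 -74.9 247.5] gap 0.999 gf 0.0 q [-0.27  0.29  1.61 -0.    1.24 -0.44]
(0.4948, -0.0752, 0.25) shift [-0.4  0.6 -2.5] turn [-0.     0.     0.008]
(0.4948, -0.0752, 0.15) shift [-0.4  0.6 97.5] turn [-0.     0.     0.008]
```

The knob blobs match the predicted pixels to within 0.6 px. I'll descend and grip gently.

```bash
python3 -m pendant '[[[0,0,35],[0,0,0],1],[[0,0,65],[0,0,0],1],[[0,0,85],[0,0,0],1],[[0,0,97],[0,0,0],1],[[0,0,97],[0,0,0],1]]'| grep -E "ee_pos|force"
python3 -m pendant '[[[0,0,0],[0,0,0],0.2],[[0,0,0],[0,0,0],0],[[0,0,0],[0,0,0],0],[[0,0,0],[0,0,0],0],[[0,0,0],[0,0,0],0]]' 25
python3 - <<'E'
from h import *
s=sense();p=np.array(s["ee_pos"]);P=mw(-72,0,0);L=[]
v=p[:2]-P[:2];print("r",np.linalg.norm(v),"latch",np.arctan2(v[1],v[0])-YM+np.pi)
a0=np.arctan2(v[1],v[0])
y0=np.arctan2(s["tool_rot"][1][1],s["tool_rot"][0][1])
for d in np.arange(.15,1.6,.15):
    a=a0-d;L.append((np.r_[P[:2]+.042*np.array([np.cos(a),np.sin(a)]),p[2]],y0-d))
go(*L)
E
```

```text
ee_pos: [0.4939, -0.0749, 0.1502]
wrist_force: [-0.6, 0.1, 0.6]
grasp_force: 0.0
clock: 25.52
ee_pos: [0.4944, -0.0751, 0.1509]
tool_rot: [[-0.162, 0.987, 0.001], [0.987, 0.162, -0.0], [-0.0, 0.0, -1.0]]
wrist_force: [0.1, 0.2, 5.5]
finger_gap: 0.22
grasp_force: 26.0
r 0.040932176618394614 latch 1.5315012449915906
t 25.52 F [0.1 0.2 5.5] p [494.4 -75.1 150.9] gap 0.22 gf 25.97880095243454 q [-0.27  0.41  1.74 -0.    1.   -0.43]
[ 0.48827234 -0.07666144  0.15085333] shift [-0.6 -6.3 -0. ] turn [0.   0.   0.15]
[ 0.48199207 -0.07624448  0.15085333] shift [  0.9 -12.4  -0. ] turn [0.001 0.    0.3  ]
[ 0.47584463 -0.07489369  0.15085333] shift [  3.2 -18.3  -0. ] turn [0.001 0.    0.45 ]
[ 0.46996808 -0.0726394   0.15085333] shift [  6.4 -23.7  -0. ] turn [0.001 0.    0.6  ]
[ 0.4644944  -0.06953225  0.15085333] shift [ 10.3 -28.6  -0. ] turn [0.001 0.    0.75 ]
[ 0.4595465  -0.06564201  0.15085333] shift [ 15.  -32.8  -0. ] turn [0.001 0.    0.9  ]
[ 0.45523552 -0.06105605  0.15085333] shift [ 20.2 -36.3  -0. ] turn [1.00e-03 0.00e+00 1.05e+00]
[ 0.45165826 -0.05587736  0.15085333] shift [ 25.9 -39.   -0. ] turn [1.0e-03 0.0e+00 1.2e+00]
[ 0.44889506 -0.05022224  0.15085333] shift [ 31.9 -40.8  -0. ] turn [ 1.00e-03 -0.00e+00  1.35e+00]
[ 0.44700798 -0.04421769  0.15085333] shift [ 38.1 -41.7  -0. ] turn [ 1.0e-03 -0.0e+00  1.5e+00]
```

```bash
python3 -m pendant '[[[-0.6,-6,0],[0,0,0.15],0],[[1,-12.3,0],[0,0,0.3],0],[[3.3,-18.2,0],[0,0,0.45],0],[[6.5,-23.6,0],[0,0,0.6],0],[[10.4,-28.5,0],[0,0,0.75],0]]' | grep -E "ee_pos|force|gap"
python3 - <<'E'
from h import *
s=sense();p=np.array(s["ee_pos"]);P=mw(-72,0,0);L=[]
v=p[:2]-P[:2];a0=np.arctan2(v[1],v[0]);print("r",np.linalg.norm(v),"latch",(a0-YM+np.pi)%6.283)
y0=np.arctan2(s["tool_rot"][1][1],s["tool_rot"][0][1])
for d in (.15,.3,.45,.6,.7,.75):
    a=a0-d;L.append((np.r_[P[:2]+.0418*np.array([np.cos(a),np.sin(a)]),p[2]],y0-d))
go(*L)
E
```

```text
ee_pos: [0.4642, -0.0693, 0.1508]
wrist_force: [-0.8, 0.8, 6.3]
finger_gap: 0.227
grasp_force: 26.2
r 0.04194417146342673 latch 0.7725177103923877
t 26.15 F [-0.8  0.8  6.3] p [464.2 -69.3 150.8] gap 0.227 gf 26.186695396900177 q [-0.28  0.37  1.81 -0.    0.96  0.32]
[ 0.45940572 -0.06523969  0.15082509] shift [ 0.7 -6.2 -0. ] turn [ 0.   -0.    0.15]
[ 0.45515644 -0.06063721  0.15082509] shift [  2.1 -12.3  -0. ] turn [ 0.  -0.   0.3]
[ 0.45164265 -0.0554514   0.15082509] shift [  4.5 -18.1  -0. ] turn [ 0.   -0.    0.45]
[ 0.44894329 -0.04979873  0.15082509] shift [  7.6 -23.5  -0. ] turn [ 0.  -0.   0.6]
[ 0.44762689 -0.04583326  0.15082509] shift [ 10.2 -26.8  -0. ] turn [ 0.  -0.   0.7]
[ 0.44711895 -0.04380615  0.15082509] shift [ 11.6 -28.4  -0. ] turn [ 0.   -0.    0.75]
```

```bash
python3 -m pendant '[[[0.7,-6.2,0],[0,0,0.15],0],[[2.1,-12.3,0],[0,0,0.3],0],[[4.5,-18.1,0],[0,0,0.45],0],[[7.6,-23.5,0],[0,0,0.6],0],[[9.7,-26.2,0],[0,0,0.68],0]]' | grep -E "ee_pos|force|gap"
python3 -m pendant '[[[0.9,-2,0],[0,0,0.05],0],[[0.9,-2,0],[0,0,0.05],0]]' | grep -E "ee_pos|force|gap"
```

```text
ee_pos: [0.4467, -0.0468, 0.1507]
wrist_force: [-8.3, -6.0, 13.3]
finger_gap: 0.221
grasp_force: 26.8
ee_pos: [0.4461, -0.0446, 0.1506]
wrist_force: [-15.3, -5.8, 18.3]
finger_gap: 0.22
grasp_force: 27.3
```

The latch works out at about 0.04 rad. I'll release and retreat straight up, then verify.

```bash
python3 -m pendant '[[[0,0,0],[0,0,0],0.4],[[0,0,0],[0,0,0],0.8],[[0,0,0],[0,0,0],1],[[0,0,0],[0,0,0],1]]' | grep -E "ee_pos|force|gap"
python3 -m pendant '[[[0,0,-30],[0,0,0],1],[[0,0,-80],[0,0,0],1],[[0,0,-140],[0,0,0],1],[[0,0,-180],[0,0,0],1]]' | grep -E "ee_pos|force|gap"
python3 - <<'E'
from h import *
a=camera("side");b=camera("scene");c=camera("wrist")
np.set_printoptions(precision=4,suppress=True)
K=mw(-114,0,168.5);R=[]
for q in (a,b,c):
    u=px(q,K).round().astype(int);g=q["color"].max(2);w=14
    sub=(g[u[1]-w:u[1]+w+1,u[0]-w:u[0]+w+1]<50).astype(np.uint8);n,l,st,ce=cv2.connectedComponentsWithStats(sub)
    print(u,[(st[i].tolist(),(ce[i]+u-w).round(1).tolist()) for i in range(1,n) if st[i,4]>6])
    if n>1: R.append(ce[1+np.argmax(st[1:,4])]+u-w)
P=mw(-72,0,0)
k,e=tri(a,R[0],b,R[1]);v=k-P;print("knob",k,e,"latch",(np.arctan2(v[1],v[0])-YM+np.pi+3)%6.283-3)
# brush handle (blue), both views
H=[]
for q in (a,b):
    u=px(q,[.501,-.277,.18]).round().astype(int);s=cv2.cvtColor(q["color"],cv2.COLOR_RGB2HSV)
    m=((s[...,0]>100)&(s[...,0]<130)&(s[...,1]>150)).astype(np.uint8);n,l,st,ce=cv2.connectedComponentsWithStats(m)
    i=1+np.argmin([np.hypot(*(ce[j]-u)) for j in range(1,n)]);H.append(ce[i]);print(u,st[i],ce[i])
print("brush",*tri(a,H[0],b,H[1]))
for n_,pt in (("jar",(.4713,.2546,.115)),("beaker",(.6725,.377,.1))): print(n_,px(b,pt))
go()
E
```

```text
ee_pos: [0.4482, -0.0445, 0.1505]
wrist_force: [0.4, -0.1, 1.2]
finger_gap: 0.991
grasp_force: 0.0
ee_pos: [0.4485, -0.0446, 0.3333]
wrist_force: [2.1, -0.5, -0.3]
finger_gap: 0.996
grasp_force: 0.0
[229 212] [([22, 6, 7, 4, 19], [239.9, 205.5]), ([12, 10, 6, 10, 46], [229.7, 212.2])]
[268 147] [([11, 9, 6, 10, 55], [267.5, 146.6]), ([10, 25, 5, 3, 13], [266.0, 159.0])]
[249 176] [([10, 5, 14, 11, 75], [251.2, 171.2])]
knob [ 0.4469 -0.0443  0.1704] 0.0013323888805308933 latch 0.03350439202213673
[296 261] [297 261   1   1   1] [297. 261.]
[193 136] [189 125  12  26 192] [193.8021 138.8958]
brush [ 0.5057 -0.2751  0.1737] 0.002808887838242421
jar [355.9991 189.9891]
beaker [379.9836 253.9914]
t 28.18 F [ 0.4  0.4 -0.7] p [449.1 -44.7 332.2] gap 0.997 gf 0.0 q [-0.23  0.14  1.57  0.    1.43  1.09]
```

The latch measures 0.03 rad, and the lid was pressed to its stop with the nose over it. The brush hangs where it was placed and the robot is clear.

```bash
python3 -c "
from rig import *
print(hand_in())"
```

```text
the job is handed in; nothing more can be done
None
```

I brushed the chamber three times, hung the brush back in its fork, pressed the lid to its stop and turned the latch over it (measured about 0.03 rad); the job was handed in at about 28 s, but hand-in returned no verdict.

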